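# Push a steel sleeve up the tacking fixture and hold it on the stop

### The arm

A 6-joint arm with a two-finger parallel gripper is mounted at the origin on the work surface. World frame = base frame: x ahead of the robot, y to its left, z up, the work surface at z = 0. Lengths are in mm, angles in rad, forces in N, time in s.
With the tool pointing down it reaches from about 425 to 1125 mm from the base axis. Payload 14.9 kg.
Tool frame: the origin (TCP) lies at the centre of the arm's flange, where the gripper is bolted on; the fingertips stand 191 mm ahead of it and the grasp point (between the pads) lies robot.grip_depth ahead of it (robot.grip_depth is the distance from the TCP to the grasp point, in mm); z points along the fingers, y is the direction in which the jaws open and shut (so a half turn about z gives the same grasp; the last joint's range is limited). The gripper opens to 91 mm and grips with 3 to 60 N. Pads are 32 mm wide; open, the fingers measure 118 mm over their backs; the gripper's body (76 mm by 178 mm) begins 60 mm behind the grasp point.
Start: joints at [1.079, 0.379, 1.734, -0, 1.028, -0.033], TCP at [310.02, 627.62, 404.732] pointing down, gripper open.
Joint ranges: [-2.77, 2.77], [-0.74, 2.19], [0, 2.66], [-1.06, 4.2], [0.31, 2.87], [-3.08, 3.08]. Speed limits (rad/s): [1.89, 1.89, 2.39, 3.14, 3.14, 3.14].

### API

Orientations are given as a 3x3 rotation matrix whose columns are the frame's x, y, z axes.
In Python, from rig import robot, cams, order gives the robot as it stands. The module is installed in compiled form; this text tells all that it offers.
- The arm moves only by the tool carry_out, never from a script. Its argument "motion" is a list of rows, each a list of 7 numbers: the shift along the tool's x, y, z in mm, then the turn, a rotation vector about the tool's x, y, z in rad, then the finger opening in mm, from 0 to 91.2. A call has 1 to 8 rows; each row is the pose to reach, as a shift and turn from the pose measured when the call began, along the tool's axes at that moment; what a row does not reach only later rows make up. A row lasts 1/12 s, in which the tool goes at most 41.7 mm and 7.16 degrees, less where a joint would pass 70% of its speed; a pose out of reach is approached as far as the arm can. A call with a gripper value outside its range is refused whole. The fingers move at their own pace and stop on an object; the grip force is fixed at half the most. Time passes only in rows, so rows that repeat a pose let the fingers close. It gives the time, the measured TCP pose, the force and the opening at its end, in the units of the state.
- robot.sense(): the state, without advancing time (a new reading comes with each control period).
- cams.camera(name): name is "side" or "top" or "wrist"; returns a dict with "img" (384x512x3 uint8, blue, green, red), "K" (3x3 intrinsics, pixels), "dist_coeffs" ([k1, k2, p1, p2, k3] as OpenCV has them; the pictures are not rectified), "pose" (4x4, takes a point from camera to world coordinates); the wrist camera has in their place "T_tool_cam" (4x4, takes a point from camera to tool coordinates, whose origin is the TCP and whose axes are the flange's). Camera axes: x right, y up, looking along -z (the intrinsics and any distortion apply to the point x, -y, -z); pixel columns grow to the right and rows downward; lengths in mm; the calibration is good to about 2 mm. A picture is of the moment at which its call begins: read the wrist's pose just before it. There is no depth.
- order.finish_job(): hands the job in, once; it reports no verdict.
The state is a dict: "time": time; "joint_pos": joint angles; "joint_velocities": joint speeds; "joint_torque": joint torques, N m; "tool_pos": TCP position; "tool_rot": TCP orientation; "wrist_force": force on the tool from outside, world axes, zero at the start; "torque": the same for the moment, N m; "width": opening from 0.0 (shut) to 1.0 (fully open).
Only numpy, scipy, OpenCV 4.12 (cv2) and the standard library are available. Lean on these libraries where they do the work, as an engineer would, in place of code of your own. Each camera call takes 0.05 s, during which the arm holds its last target. There are 200 camera calls.

### The job

The short steel sleeve lies at the foot of the blue ramp of the welding fixture. Push it steadily up the ramp with the fingertips, without lifting or carrying it and without letting it roll back off the foot of the fixture, until it sits squarely against the yellow stop plate, ready for tacking. Finish with the fingers still pressing it against the stop (let go and it rolls back), and leave the jar, the cup and the hammer where they are.

Things in the scene. Friction and masses are not known exactly. Their poses are not given: they have to be found in the camera images.
- fixture: Fixed welding fixture, 250 mm long, 162 mm wide. Origin on the bench under its middle; x level, pointing uphill to the stop (within 0.6 rad of straight away from the robot), y across, z up. Two blue plates 150 mm wide, landing then ramp, between dark side guides (y 75 to 81 mm either side) standing 8 mm above the plates. All offsets below are in its frame.
- foot (a point): Middle of the open foot edge of the landing plate, x = -110 mm, z = 22.6 mm. From here the landing falls at 2.5 degrees to the valley. A sleeve rolling back over this edge drops onto the bench.
- valley (a point): Middle of the line where landing and ramp meet, x = -50 mm, z = 20 mm. From here the ramp climbs at 7 degrees up to the stop, where its surface is 37.8 mm above the bench.
- stop: Yellow upright stop plate fixed at the top of the ramp, 130 mm wide, 12 mm thick, top edge 80 mm above the bench. Its origin and axes are the fixture's; its flat front face is the plane x = 95 mm, square to x. Rigid.
- sleeve: Bright steel cylinder, 48 mm across, 100 mm long, dark bore ends, 0.3 to 0.65 kg. Origin at its centre; its y axis runs along it, across the ramp (x, z turn as it rolls). Starts at rest in the valley, centre x = -51, z = 44 mm, up to 18 mm off the middle; against the stop x = 71, z = 59 mm. A few newtons push it up; unsupported it rolls back down.
- dip_jar: Closed jar with red cap, 64 mm across, 70 mm high, loose, standing beside the fixture. Origin: centre of its underside. To be left alone.
- nozzle_cup: Open steel cup, 66 mm across, 85 mm high, loose, standing beside the fixture. Origin: centre of its underside. To be left alone.
- hammer: Hammer, 240 mm long, lying on the bench to one side. Origin: underside, near the middle of its length; x axis along it towards the head. To be left alone.

How it is judged (in metres and radians):
On the way:
1. the sleeve is part-way up the ramp, lying on it, with the fingers touching it (x of sleeve in the frame of fixture between -0.02 and 0.05 m and z of sleeve in the frame of fixture below 0.062 m and contact force between the fingers and sleeve above 0.05 N).
At the end, for the whole second after the job is handed in: The sleeve lies on the ramp against the stop: centre within 3 mm along and 4 mm in height of its seated place, within 55 mm of the middle across, parallel to the stop within 0.06 rad, at rest; the fingers press it and it presses on the stop, each over 0.4 N (x of sleeve in the frame of fixture between 0.068 and 0.074 m and y of sleeve in the frame of fixture between -0.055 and 0.055 m and z of sleeve in the frame of fixture between 0.055 and 0.063 m and angle between the y axis of sleeve and the y axis of fixture, either way round below 0.06 rad and contact force between sleeve and stop above 0.4 N and contact force between the fingers and sleeve above 0.4 N and linear speed of sleeve below 0.02 m/s); the arm keeps its last pose, push and grip.
It fails at once if the sleeve rolls back off the foot, or leaves the fixture (x of sleeve in the frame of fixture below -0.1 m or x of sleeve in the frame of fixture above 0.09 m or z of sleeve in the frame of fixture below 0.036 m or y of sleeve in the frame of fixture above 0.08 m or y of sleeve in the frame of fixture below -0.08 m).
It fails at once if the sleeve is lifted clear of the plates (by 8 to 15 mm) ((x of sleeve in the frame of fixture below -0.03 m and z of sleeve in the frame of fixture above 0.055 m) or (x of sleeve in the frame of fixture below 0.02 m and z of sleeve in the frame of fixture above 0.061 m) or z of sleeve in the frame of fixture above 0.067 m).
It fails at once if the sleeve is batted or let run (faster than 0.4 m/s) (linear speed of sleeve above 0.4 m/s).
It fails at once if the jar, the cup or the hammer is moved by more than 20 mm (distance of any of dip_jar, nozzle_cup, hammer from where it was at the start of the episode above 0.02 m).
It also fails if it takes over 38 s, if anything falls off the work surface, if the arm or the gripper's body presses on something with over 40 N, if the wrist force passes 120 N, or if a joint passes its speed limit or range.

## Working session

There is one attempt and no reset: what is moved stays moved. The work goes in short steps, Python scripts to look and compute and a tool call to move; the robot and the scene stay as the last step left them, time stands still between calls to the robot, and variables do not carry over. Pictures are saved under pics/ and viewed, about 8 in all and at most 12, crops included, and the job is handed in when it is done.

Besides the shell and the picture viewer there is one more tool, called after "Emit:" as a command line: name --pt "numbers of a row" for each row, then --argument value for the rest. carry_out: Moves the arm, as the interface text tells. Its arguments: {"type":"object","properties":{"motion":{"type":"array"}},"required":["motion"]}

```bash
mkdir -p pics
python3 - <<'E'
from rig import robot,cams
import cv2,numpy as np
s=robot.sense();print(s['time'],s['tool_pos'],np.round(s['tool_rot'],3).tolist(),s['wrist_force'],s['width'],robot.grip_depth)
for n in('side','top'):
    c=cams.camera(n);cv2.imwrite(f'pics/{n}0.png',c['img']);np.savez(f'pics/{n}0.npz',**c)
    print(n,np.round(c['K'],1).tolist(),c['dist_coeffs'],np.round(c['pose'],3).tolist())
E
```

```text
0.0 [309.9466321  627.43584335 404.11112749] [[-0.897, 0.443, -0.001], [0.443, 0.897, -0.001], [0.0, -0.001, -1.0]] [ 0.65817293 -0.24517319  0.36521216] 1.0007735316830648 172.0
side [[461.9, 0.0, 258.3], [0.0, 461.9, 186.7], [0.0, 0.0, 1.0]] [-0.10962553  0.          0.          0.          0.        ] [[0.986, 0.12, -0.115, 475.647], [-0.166, 0.668, -0.726, -695.644], [-0.01, 0.735, 0.678, 831.684], [0.0, 0.0, 0.0, 1.0]]
top [[371.2, 0.0, 254.7], [0.0, 371.2, 194.1], [0.0, 0.0, 1.0]] [0.02774857 0.         0.         0.         0.        ] [[-0.011, 0.998, -0.065, 540.873], [-1.0, -0.011, 0.004, 144.701], [0.003, 0.065, 0.998, 1006.81], [0.0, 0.0, 0.0, 1.0]]
```

View pics/top0.png

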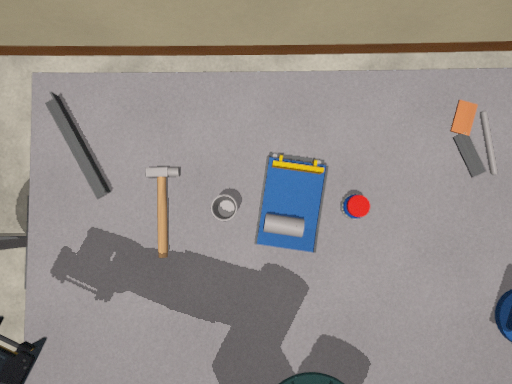

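View pics/side0.png

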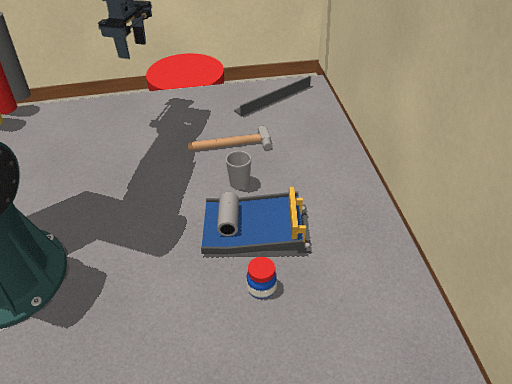

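The top view shows the fixture at about (292,203), with the stop at (298,167) and the sleeve at (284,224). The cup is at (225,207), the jar at (356,205) and the hammer at (163,210). The side view agrees. Next I'll enlarge both.

Run:
```python
import cv2,numpy as np
t=cv2.imread('pics/top0.png')[140:265,205:375];s=cv2.imread('pics/side0.png')[170:310,190:330]
t=cv2.resize(t,None,fx=4.5,fy=4.5,interpolation=cv2.INTER_CUBIC);s=cv2.resize(s,None,fx=4.2,fy=4.2,interpolation=cv2.INTER_CUBIC)
cv2.imwrite('pics/tc.png',t);cv2.imwrite('pics/sc.png',s)
```

```text
(no output)
```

View pics/tc.png

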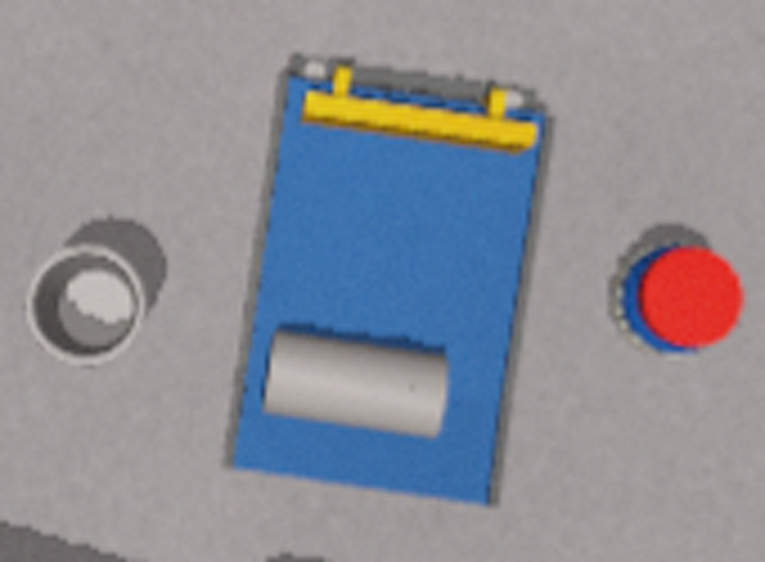

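View pics/sc.png

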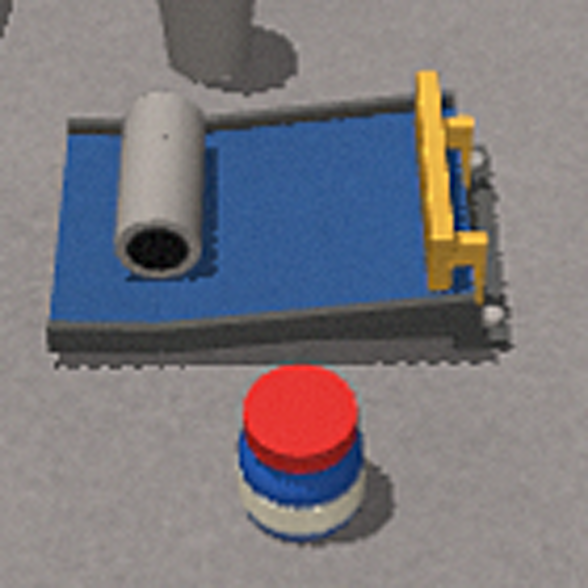

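```bash
cat > h.py <<'E'
import cv2,numpy as np
C={n:dict(np.load(f'pics/{n}0.npz')) for n in('top','side')}
def proj(n,P):
    c=C[n];T=np.linalg.inv(c['pose']);q=np.atleast_2d(P)@T[:3,:3].T+T[:3,3]
    return cv2.projectPoints((q*[1,-1,-1])[:,None],np.zeros(3),np.zeros(3),c['K'],c['dist_coeffs'])[0][:,0]
def px(n,u): return np.array([205,140])+np.array(u)/4.5-.4 if n=='top' else np.array([190,170])+np.array(u)/4.2-.4
def W(p,L):
    c,s=np.cos(p[3]),np.sin(p[3]);return np.array(L)@np.array([[c,-s,0],[s,c,0],[0,0,1]]).T+p[:3]
E
python3 - <<'E'
from h import *
from scipy.optimize import least_squares as LS
O=[('top',(235,466),(-110,75,22.6)),('top',(491,501),(-110,-75,22.6)),('top',(306,92),(107,65,80)),('top',(537,123),(107,-65,80)),
('side',(48,325),(-110,-81,30.6)),('side',(418,73),(95,65,80)),('side',(430,237),(95,-65,80)),('side',(432,287),(95,-65,37.8)),('side',(68,133),(-110,75,22.6))]
f=lambda p:np.concatenate([proj(n,W(p,[l]))[0]-px(n,u) for n,u,l in O])
r=LS(f,[550,60,0,-.15],x_scale=[1,1,1,.01],loss='soft_l1');p=r.x
print(p.round(3));print(f(p).reshape(-1,2).round(1).tolist())
# sleeve: end points (mid silhouette top view, bore in side view)
def g(q): # q: x,y,z centre, yaw (world), in world
    return np.concatenate([proj('top',W(q,[[0,50,8]]))[0]-px('top',(271,371)),proj('top',W(q,[[0,-50,8]]))[0]-px('top',(443,393)),proj('side',W(q,[[0,-50,0]]))[0]-px('side',(159,246))])
r2=LS(g,[500,70,44,-.15],x_scale=[1,1,1,.01]);q=r2.x
c,s=np.cos(p[3]),np.sin(p[3]);d=q[:3]-p[:3]
print(q.round(3),g(q).round(1),'in fixture',c*d[0]+s*d[1],-s*d[0]+c*d[1],d[2],q[3]-p[3])
np.save('fix.npy',p)
E
```

```text
[ 5.72108e+02  4.63400e+01  2.44000e+00 -1.51000e-01]
[[-0.3, 0.2], [-0.5, 0.5], [0.1, -0.7], [0.2, -0.4], [-0.2, 0.7], [-0.2, -1.3], [0.7, -0.2], [-0.5, 0.6], [-0.0, 0.2]]
[ 5.23646e+02  6.69430e+01  4.78920e+01 -1.41000e-01] [-0.3 -0.   0.3  0.2  0.1  0. ] in fixture -51.00906171550533 13.082160617290516 45.45246409889457 0.009643599801192448
```

```bash
cat >> h.py <<'E'
def goto(x,y,z,dyaw=0):
    """shift+turn in tool axes to bring the tip centre to fixture x,y, tip height z above bench; tool y along fixture y"""
    from rig import robot
    p=np.load('fix.npy');s=robot.sense();R=np.array(s['tool_rot'])
    w=W([p[0],p[1],0,p[3]],[[x,y,z]])[0];a=p[3]+dyaw
    fx=np.array([np.cos(a),np.sin(a),0]);fy=np.array([-fx[1],fx[0],0]);G=np.c_[-fx,fy,[0,0,-1]]
    t=w+[0,0,191]-s['tool_pos'];v=cv2.Rodrigues(R.T@G)[0].ravel()
    d=np.array(s['tool_pos'])-[p[0],p[1],0];c,sn=np.cos(p[3]),np.sin(p[3])
    ff=np.array(s['wrist_force'])
    print('now fix',round(c*d[0]+sn*d[1],1),round(-sn*d[0]+c*d[1],1),'tip',round(d[2]-191,1),'F fix',round(c*ff[0]+sn*ff[1],2),round(-sn*ff[0]+c*ff[1],2),round(ff[2],2),'Tq',np.round(s['torque'],2),'t',round(s['time'],2),'w',round(s['width']*91.2,1))
    print('shift',(R.T@t).round(1),'turn',v.round(4))
E
python3 -c "
from h import *
goto(-112,13,150)"
```

```text
now fix -346.6 535.1 tip 213.2 F fix -0.18 0.49 0.15 Tq [-0.02  0.01 -0.04] t 0.1 w 91.1
shift [-381.8 -426.4   63.6] turn [-9.000e-04 -2.000e-04 -3.079e-01]
```

Emit:
carry_out --pt "-381.8 -426.4 20 0 0 -0.308 50" --pt "-381.8 -426.4 20 0 0 -0.308 50" --pt "-381.8 -426.4 20 0 0 -0.308 50" --pt "-381.8 -426.4 20 0 0 -0.308 50" --pt "-381.8 -426.4 20 0 0 -0.308 50" --pt "-381.8 -426.4 20 0 0 -0.308 50" --pt "-381.8 -426.4 20 0 0 -0.308 50" --pt "-381.8 -426.4 20 0 0 -0.308 50"

```text
time: 0.77
tool_pos: [399.2, 304.7, 392.8]
tool_rot: [[-0.989, 0.15, -0.001], [0.15, 0.989, -0.001], [0.0, -0.001, -1.0]]
wrist_force: [1.5, 0.9, 0.1]
width: 0.548
```

```bash
python3 -c "
from h import *
goto(-112,13,150)"
```

```text
now fix -209.8 229.5 tip 201.8 F fix 1.39 1.07 0.1 Tq [ 0.04 -0.04 -0.06] t 0.77 w 50.0
shift [ -97.7 -216.5   52. ] turn [-0.001  -0.0004  0.0005]
```

Emit:
carry_out --pt "-97.7 -216.5 52 0 0 0 50" --pt "-97.7 -216.5 52 0 0 0 50" --pt "-97.7 -216.5 52 0 0 0 50" --pt "-97.7 -216.5 52 0 0 0 50" --pt "-97.7 -216.5 52 0 0 0 50" --pt "-97.7 -216.5 52 0 0 0 50" --pt "-97.7 -216.5 52 0 0 0 50" --pt "-97.7 -216.5 52 0 0 0 50"

```text
time: 1.43
tool_pos: [463.4, 74.5, 340.5]
tool_rot: [[-0.988, 0.153, -0.002], [0.153, 0.988, -0.001], [0.001, -0.001, -1.0]]
wrist_force: [-0.2, 0.5, -0.1]
width: 0.548
```

Run:
```python
from h import *
from rig import cams,robot
goto(-112,13,34)
c=cams.camera('wrist');s=cams.camera('side')
cv2.imwrite('pics/m1.png',np.hstack([cv2.resize(c['img'],(400,300)),cv2.resize(s['img'][100:310,120:400],(400,300))]))
```

```text
now fix -111.7 11.5 tip 149.5 F fix -0.24 0.52 -0.1 Tq [ 0.06 -0.    0.03] t 1.43 w 50.0
shift [1.000e-01 1.700e+00 1.155e+02] turn [-0.0013 -0.0015 -0.0029]
```

View pics/m1.png

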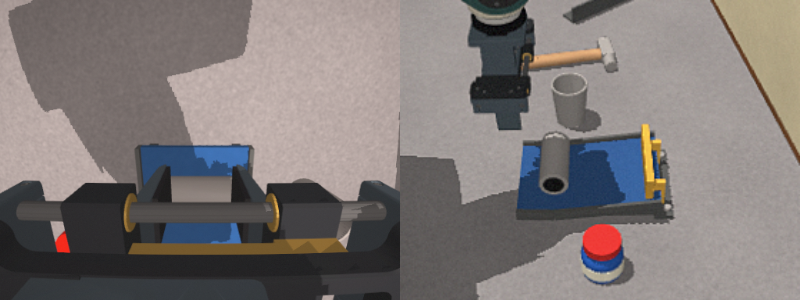

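The fingers hang at the foot, centred on the sleeve: the wrist half shows the sleeve at (200,188) between the fingers at (152,190) and (243,190). In the side half the sleeve is at (553,165). I'll go down now.

Emit:
carry_out --pt "0 1.7 30 0 0 -0.003 50" --pt "0 1.7 60 0 0 -0.003 50" --pt "0 1.7 90 0 0 -0.003 50" --pt "0 1.7 105 0 0 -0.003 50" --pt "0 1.7 115 0 0 -0.003 50" --pt "0 1.7 115 0 0 -0.003 50" --pt "0 1.7 115 0 0 -0.003 50"

```text
time: 2.12
tool_pos: [463.5, 78.6, 226.4]
tool_rot: [[-0.989, 0.146, -0.001], [0.146, 0.989, -0.001], [0.001, -0.001, -1.0]]
wrist_force: [0.2, -0.4, 0.3]
width: 0.546
```

Run:
```python
from h import *
from rig import cams,robot
goto(-92,13,34)
s=cams.camera('side')
cv2.imwrite('pics/m2.png',cv2.resize(s['img'][150:270,180:340],(800,600),interpolation=cv2.INTER_CUBIC))
```

```text
now fix -112.3 15.5 tip 35.4 F fix 0.28 -0.34 0.34 Tq [ 0.01  0.01 -0.02] t 2.12 w 49.8
shift [-20.2  -2.6   1.4] turn [-0.001  -0.0007  0.0043]
```

View pics/m2.png

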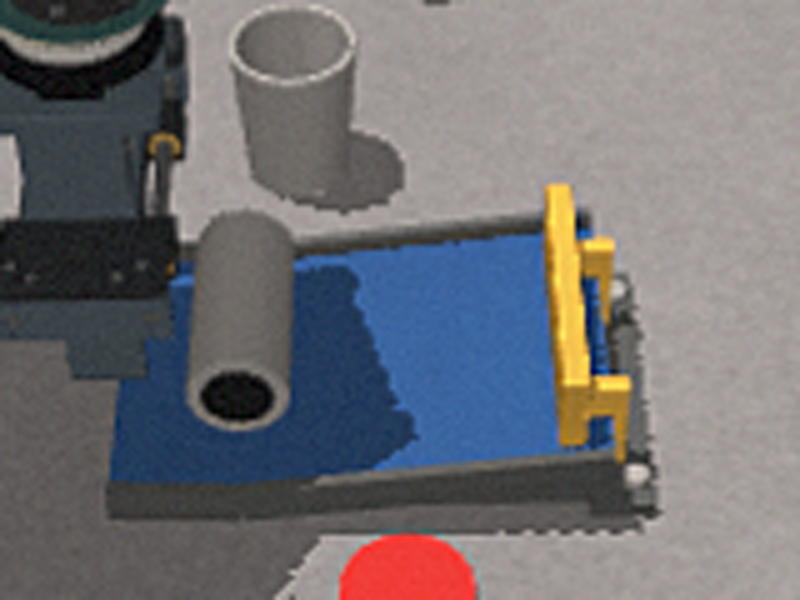

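The fingertip's lower edge runs from (68,375) to (145,375), and the sleeve's near side is at about x=190, so there is a small gap. I'll approach slowly.

Emit:
carry_out --pt "-5 -2 1 0 0 0.004 50" --pt "-10 -2.5 1 0 0 0.004 50" --pt "-13 -2.5 1 0 0 0.004 50" --pt "-16 -2.5 1 0 0 0.004 50" --pt "-19 -2.5 1 0 0 0.004 50" --pt "-22 -2.5 1 0 0 0.004 50" --pt "-25 -2.5 0.5 0 0 0.004 50" --pt "-28 -2.5 0 0 0 0.004 50"

```text
time: 2.83
tool_pos: [491.1, 71.8, 226.8]
tool_rot: [[-0.989, 0.15, -0.0], [0.15, 0.989, -0.001], [0.0, -0.001, -1.0]]
wrist_force: [-2.1, -0.1, 1.3]
width: 0.55
```

```bash
python3 -c "
from h import *
goto(-60,13,37)"
```

```text
now fix -83.9 13.0 tip 35.8 F fix -2.02 -0.38 1.28 Tq [ 0.08  0.38 -0.05] t 2.83 w 50.1
shift [-23.9  -0.   -1.2] turn [-0.0008 -0.0002  0.0001]
```

Contact made: about 2 N along x, plus some upward friction. I'll push on up the slope.

Emit:
carry_out --pt "-4 0 -0.5 0 0 0 50" --pt "-8 0 -1 0 0 0 50" --pt "-12 0 -1.5 0 0 0 50" --pt "-16 0 -2 0 0 0 50" --pt "-20 0 -2.5 0 0 0 50" --pt "-24 0 -3 0 0 0 50" --pt "-28 0 -3.5 0 0 0 50" --pt "-32 0 -4 0 0 0 50"

```text
time: 3.5
tool_pos: [523.2, 66.9, 230.9]
tool_rot: [[-0.989, 0.15, -0.0], [0.15, 0.989, -0.001], [0.0, -0.001, -1.0]]
wrist_force: [-1.8, 0.4, 2.1]
width: 0.551
```

Run:
```python
from h import *
from rig import cams
goto(-20,13,43)
s=cams.camera('side');t=cams.camera('top')
cv2.imwrite('pics/m3.png',np.hstack([cv2.resize(x,(400,400),interpolation=cv2.INTER_CUBIC) for x in(s['img'][150:270,190:310],t['img'][140:260,230:350])]))
```

```text
now fix -51.4 13.0 tip 39.9 F fix -1.87 0.12 2.07 Tq [ 0.09  0.32 -0.02] t 3.5 w 50.3
shift [-31.4  -0.   -3.1] turn [-0.0008 -0.0002  0.    ]
```

View pics/m3.png

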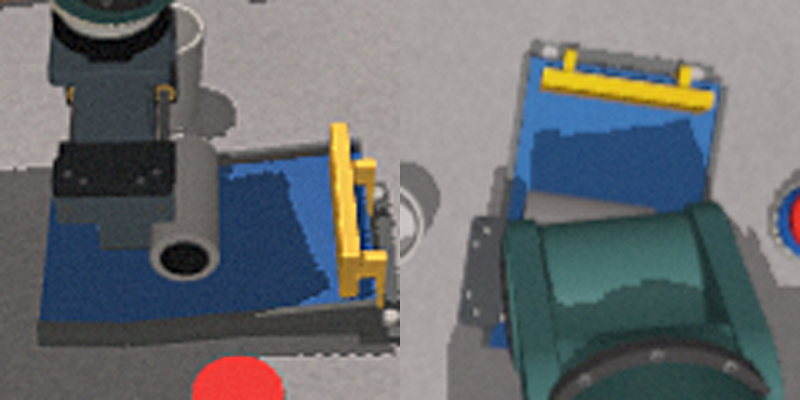

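The side half shows the fingertip at (135,245) touching the sleeve, whose bore is at (184,260). The sleeve lies square on the ramp. I'll keep pushing.

Emit:
carry_out --pt "-4 0 -0.5 0 0 0 50" --pt "-8 0 -1 0 0 0 50" --pt "-12 0 -1.5 0 0 0 50" --pt "-16 0 -2 0 0 0 50" --pt "-20 0 -2.5 0 0 0 50" --pt "-24 0 -3 0 0 0 50" --pt "-28 0 -3.5 0 0 0 50" --pt "-32 0 -4 0 0 0 50"

```text
time: 4.27
tool_pos: [555.6, 62.0, 235.1]
tool_rot: [[-0.989, 0.15, 0.001], [0.15, 0.989, -0.001], [-0.001, -0.001, -1.0]]
wrist_force: [-1.7, -0.2, 1.0]
width: 0.549
```

Emit:
carry_out --pt "-4 0 -0.5 0 0 0 50" --pt "-8 0 -1 0 0 0 50" --pt "-12 0 -1.5 0 0 0 50" --pt "-16 0 -2 0 0 0 50" --pt "-20 0 -2.5 0 0 0 50" --pt "-24 0 -3 0 0 0 50" --pt "-28 0 -3.5 0 0 0 50" --pt "-32 0 -4 0 0 0 50"

```text
time: 4.93
tool_pos: [587.7, 57.2, 239.2]
tool_rot: [[-0.989, 0.15, 0.001], [0.15, 0.989, -0.001], [-0.001, -0.001, -1.0]]
wrist_force: [-2.2, 1.6, 0.2]
width: 0.55
```

Run:
```python
from h import *
from rig import cams
goto(31,13,49)
s=cams.camera('side');t=cams.camera('top')
cv2.imwrite('pics/m4.png',np.hstack([cv2.resize(x,(400,400),interpolation=cv2.INTER_CUBIC) for x in(s['img'][170:270,215:315],t['img'][140:240,240:340])]))
```

```text
now fix 13.8 13.0 tip 48.2 F fix -2.45 1.22 0.22 Tq [ 0.03  0.33 -0.05] t 4.93 w 50.1
shift [-17.2  -0.   -0.8] turn [-0.0006  0.001  -0.0001]
```

View pics/m4.png

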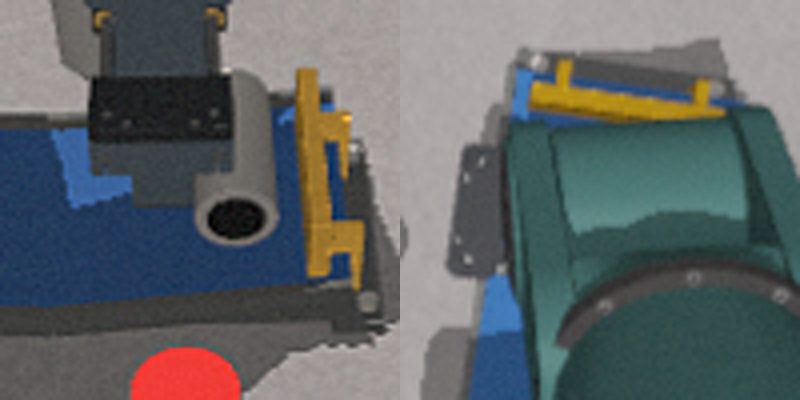

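The sleeve's bore is at (235,218), still held by the fingers, with a gap of about 15 mm to the stop at x=305. I'll go slower from here.

Emit:
carry_out --pt "-3 0 -0.3 0 0 0 50" --pt "-6 0 -0.6 0 0 0 50" --pt "-8 0 -0.8 0 0 0 50" --pt "-10 0 -1 0 0 0 50" --pt "-11 0 -1 0 0 0 50" --pt "-12 0 -1 0 0 0 50" --pt "-13 0 -1 0 0 0 50" --pt "-14 0 -1 0 0 0 50"

```text
time: 5.7
tool_pos: [601.9, 55.1, 240.4]
tool_rot: [[-0.989, 0.15, 0.002], [0.15, 0.989, -0.001], [-0.002, -0.0, -1.0]]
wrist_force: [-1.6, 0.3, 0.6]
width: 0.548
```

Emit:
carry_out --pt "-0.7 0 0 0 0 0 50" --pt "-1.4 0 0 0 0 0 50" --pt "-2 0 0 0 0 0 50" --pt "-2 0 0 0 0 0 50"

```text
time: 6.03
tool_pos: [603.2, 54.8, 240.0]
tool_rot: [[-0.989, 0.151, -0.001], [0.151, 0.989, -0.001], [0.001, -0.001, -1.0]]
wrist_force: [-7.8, 2.1, 4.2]
width: 0.543
```

```bash
python3 -c "
from h import *
goto(31,13,49)"
```

```text
now fix 29.5 13.1 tip 49.0 F fix -8.05 0.92 4.22 Tq [ 0.37  1.35 -0.13] t 6.03 w 49.5
shift [-1.5 -0.1  0. ] turn [-0.0006 -0.0006 -0.0005]
```

The force jumped to 8 N, so the sleeve is on the stop. I'll press a little more, let it settle and look.

Emit:
carry_out --pt "-0.5 0 0 0 0 0 50" --pt "-1 0 0 0 0 0 50" --pt "-1 0 0 0 0 0 50" --pt "-1 0 0 0 0 0 50" --pt "-1 0 0 0 0 0 50" --pt "-1 0 0 0 0 0 50"

```text
time: 6.53
tool_pos: [603.6, 54.8, 239.7]
tool_rot: [[-0.989, 0.151, -0.003], [0.151, 0.989, -0.0], [0.003, -0.001, -1.0]]
wrist_force: [-8.0, 1.0, 3.9]
width: 0.551
```

Run:
```python
from h import *
from rig import cams
goto(31,13,49)
s=cams.camera('side')
cv2.imwrite('pics/m5.png',cv2.resize(s['img'][170:260,200:320],(800,600),interpolation=cv2.INTER_CUBIC))
goto(31,13,49)
# expected pixels in the crop of the seated sleeve's near bore centre (y=13) and its near end's front/top
p=np.load('fix.npy')
print((proj('side',W([p[0],p[1],0,p[3]],[[71,-37,59],[95,-37,59],[71,-37,83],[71,-37,35]]))-[200,170])*6.667)
```

```text
now fix 29.9 13.1 tip 48.7 F fix -8.05 -0.2 3.93 Tq [ 0.28  1.31 -0.11] t 6.53 w 50.3
shift [-1.1 -0.1 -0.3] turn [-0.0008 -0.0027 -0.0006]
now fix 29.9 13.1 tip 48.7 F fix -7.14 1.24 4.43 Tq [ 0.31  1.29 -0.13] t 6.58 w 49.6
shift [-1.1 -0.1 -0.3] turn [-0.0009 -0.0028 -0.0006]
[[539.18463899 359.59378713]
 [609.60588481 358.1872296 ]
 [540.86510185 310.9320936 ]
 [537.54857324 406.72658571]]
```

View pics/m5.png

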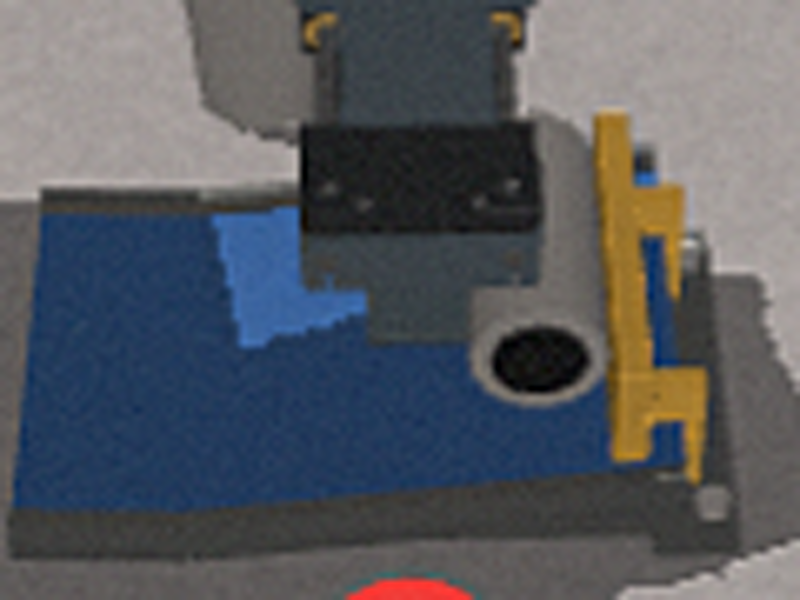

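The bore centre is at (541,360), against (539,360) predicted for the seated pose. The sleeve lies along the stop face near x≈605, with the fingers touching it, and the force is steady at about 8 N. I'm handing the job in.

```bash
python3 -c "
from rig import order
order.finish_job()
from h import *
goto(31,13,49)"
```

```text
the job is handed in; nothing more can be done
the job is handed in; nothing more can be done
```

I pushed the sleeve up the ramp with the two open fingertips until it seated against the yellow stop. It took about 6.6 s of the 38 s allowed, and I handed the job in with the fingers still pressing.

**Locating:** I found the fixture from the top and side views, with its origin at about (572, 46) mm and its yaw at -0.151 rad. The sleeve started about 13 mm off the middle. I opened the fingers to 50 mm and pushed at roughly 50 mm/s, raising them with the slope. I slowed down before the stop.

**Last checks:**
- **Push force:** the force along the ramp rose from about 2 N while rolling to about 8 N at the stop. It read 7–8 N in every reading over the last 0.5 s.
- **Seating:** in the last side picture the bore centre was within 2 enlarged pixels (under 1 mm) of where a seated sleeve should appear. The sleeve lay along the stop face.
- **Other objects:** the tool stayed clear of the jar, the cup and the hammer. In the pictures where I could see them they had not moved, but I did not measure them again at the end.

**Limits and disagreements:**
- My fit put the fixture's height 2.4 mm too high, which is about the calibration error. I used the bench as zero height instead.
- I judged squareness from the side view only, because the arm blocked the top view at the end.
- Handing in gave no verdict, and a last force reading after it was refused.

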